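# Reverse the ratchet and break the collet nut loose

### The job

The ratchet wrench on the blue tool-setting fixture is still set to tighten: flip its red direction lever over to the other side (loosen), then swing the handle clockwise (seen from above) by about 30 degrees to feel that it now free-wheels without tightening the nut. Then pull the handle counter-clockwise until the collet nut underneath has come loose by at least an eighth of a turn, and let go, leaving the lever on loosen and not shifting the other things on the bench.

Things in the scene. Friction and masses are not known exactly. Their poses are not given: they have to be found in the camera images.
- fixture: blue tool-setting fixture bolted to the bench: base plate 150 x 140 x 16 mm, round column, dark collar up to 99 mm high. It does not move. Origin: centre of its underside, on the vertical axis of the collet nut. At the start the ratchet's handle points from this axis along the fixture's own -x direction turned 0.2 rad clockwise (seen from above).
- nut_axis (a point): point on the vertical axis about which nut and ratchet turn, level with the top face of the ratchet head (144 mm above the bench). The steel ratchet head around it is 74 mm across and 26 mm high (118 to 144 mm above the bench), with a second round, 50 mm across, towards the handle that carries the lever. The ratchet stays on the nut and only turns.
- handle_grip (a point): middle of the ratchet handle's black rubber grip, 165 mm out from the nut axis, 131 mm above the bench. The grip is 24 mm wide, 20 mm high and 130 mm long (105 to 235 mm from the axis). The handle is level; the direction from nut_axis to this point, seen from above, is the handle's direction.
- lever_tab (a point): top centre of the upright thumb tab (10 x 10 mm, its top 170 mm above the bench, 26 mm above the head) at the free end of the red direction lever. Looking from the handle's end towards the head, the tab starts 22 mm right of the handle's centre line (tighten) and must go to 22 mm left of it (loosen), crossing over the nut axis on the way (within 5 mm).
- lever_pivot (a point): vertical pivot of the red direction lever, on top of the head (144 mm above the bench), 46 mm from the nut axis towards the handle. The lever (10 mm wide, 8 mm high) lies on the head and points from here back over the nut axis; its tab's centre is 50 mm from the pivot.
- dir_lever (a joint): angle of the direction lever (rad): 0 = tighten, where it starts, 0.9 = loosen (counter-clockwise from above). It snaps to the nearer end once past the middle (0.45); 3 to 5 N sideways on the tab moves it. It may rest up to 0.25 rad short of an end when its pawl lies on a tooth, and flicks by as much while the ratchet clicks.
- ratchet (a joint): angle of the ratchet handle about the nut axis (rad), 0 (within 0.01) at the start, growing counter-clockwise from above; stops at -1.3 and 1.6. Free-wheeling takes 1 to 3 N at the grip, with a click every 22 degrees; driving the nut takes 6 to 8 N. After a change of direction up to 25 degrees of play before it drives. It stays where it is left.
- nut (a joint): angle of the ribbed steel collet nut under the head, 86 mm across, with a yellow mark that starts in line with one on the collar (rad): 0 at the start, positive = loosened (counter-clockwise from above), negative = tightened. The handle drives it counter-clockwise only with the lever on loosen, clockwise only with it on tighten; otherwise the handle free-wheels.
- block: aluminium block 50 x 32 x 22 mm with two holes; leave alone; origin: centre of its underside
- spanner: steel spanner 220 mm long lying flat; leave alone; origin: centre of its underside
- scriber: scriber, 145 mm long, 9 mm thick, lying; leave alone; origin: centre of its underside
- holder0: standing steel tool holder, 54 mm across, 94 mm high; leave alone; origin: centre of its underside
- holder1: standing steel tool holder, 54 mm across, 94 mm high; leave alone; origin: centre of its underside
- holder2: standing steel tool holder, 54 mm across, 94 mm high; leave alone; origin: centre of its underside
- oil: yellow oil bottle with red cap, 54 mm across, 120 mm high; leave alone; origin: centre of its underside

How it is judged (in metres and radians):
On the way, in this order (a step that is already met when the one before it is completed fails the run):
1. the direction lever is flipped over to loosen (value of joint dir_lever above 0.58 rad), for 0.2 s.
2. the handle is swung clockwise by at least 20 degrees from its start, free-wheeling (value of joint ratchet below -0.35 rad and value of joint nut above -0.15 rad and value of joint dir_lever above 0.5 rad), for 0.05 s.
3. the handle has driven the nut loose by an eighth of a turn (value of joint nut above 0.75 rad), for 0.1 s.
At the end, for the whole second after the job is handed in: The nut is loosened by an eighth of a turn or more (joint above 0.75 rad), the direction lever is on loosen (above 0.55 rad), and nut and handle are at rest (below 0.1 rad/s) (value of joint nut above 0.75 rad and value of joint dir_lever above 0.55 rad and velocity of joint each of nut, ratchet below 0.1 rad/s and velocity of joint ratchet above -0.1 rad/s); the robot touches nothing.
It fails at once if the nut is tightened further by more than 8 degrees (value of joint nut below -0.15 rad).
It fails at once if another thing on the bench is shifted by more than 30 mm (distance of any of block, spanner, scriber, holder0, holder1, holder2, oil from where it was at the start of the episode above 0.03 m).
It also fails if it takes over 51 s, if anything falls off the work surface, if the arm or the gripper's body presses on something with over 40 N, if the wrist force passes 120 N, or if a joint passes its speed limit or range.

### The arm

A 6-joint arm with a two-finger parallel gripper is mounted at the origin on the work surface. World frame = base frame: x ahead of the robot, y to its left, z up, the work surface at z = 0. Lengths are in m, angles in degrees, forces in N, time in s.
With the tool pointing down it reaches from about 0.3 to 0.875 m from the base axis. Payload 4.2 kg.
Tool frame: the origin (TCP) lies midway between the tips of the shut fingers; the grasp point (between the pads) lies pinch_z behind it (pinch_z is the distance from the TCP to the grasp point, in m); z points along the fingers, y is the line along which they close (so a half turn about z gives the same grasp; the last joint's range is limited). The gripper opens to 85 mm and grips with 20 to 120 N. Pads are 22 mm wide; open, the fingers measure 114 mm over their backs; the gripper's body (76 mm by 85 mm) begins 54 mm behind the grasp point. The pads swing forward as they close: fully open they stand 13 mm farther back than shut.
Start: joints at [64.802, 18.312, 89.639, -0, 72.044, -1.146], TCP at [0.234, 0.525, 0.231] pointing down, gripper open.
Joint ranges: [-177.97, 177.97], [-48.28, 115.42], [12.27, 149.76], [-77.06, 257.06], [2.81, 150.46], [-146.56, 146.56]. Speed limits (degrees/s): [147.25, 147.25, 180, 180, 180, 180].

### API

Orientations are given as [roll, pitch, yaw] about the fixed x, y, z axes, in that order (R = Rz(yaw) Ry(pitch) Rx(roll)).
In Python, from plant import observe, grab_frame, get_calibration, finish_job, look_for, trace, mark_of, pinch_z gives the robot as it stands.
- The arm moves only by the tool move_arm, never from a script. Its argument "targets" is a list of rows, each an object of numbers: "x", "y", "z": the shift along the tool's x, y, z in cm; "yaw": the turn about the tool's z in rad; "hand": the opening, from -1 (shut) to 1 (fully open). A call has 1 to 20 rows; each row shifts and turns the commanded pose from where the row before left it, along the tool's axes as they then stand; what a row does not reach is not made up. A row lasts 1/12 s, in which the tool goes at most 41.7 mm and 7.16 degrees, less where a joint would pass 70% of its speed; a pose out of reach is approached as far as the arm can. A call with a gripper value outside its range is refused whole. The fingers move at their own pace and stop on an object; the grip force is fixed at half the most. Time passes only in rows, so rows that do not move let the fingers close. It gives the time, the measured TCP pose, the force, the opening and the grip force at its end, in the units of the state.
- observe(): the state, without advancing time (a new reading comes with each control period).
- grab_frame(name): name is "side" or "top"; returns (picture, depth): 400x640x3 uint8, red, green, blue; 400x640 float32, m along the optical axis (not along the pixel's ray), 0 where there is no reading.
- get_calibration(name): a dict with "fx", "fy", "cx", "cy" (pixels), "T" (4x4, takes a point from camera to world coordinates). Camera axes: x right, y up, looking along -z (the intrinsics and any distortion apply to the point x, -y, -z); pixel columns grow to the right and rows downward; lengths in m; the calibration is good to about 2 mm. A picture is of the moment at which its call begins. get_calibration takes no time and is no camera call.
- finish_job(): hands the job in; it is judged then, once.
Trained networks look in the newest picture that a camera, given by its name, has taken for a name from the list of things; names that differ only in an ending like _2 or _b are one class to them, and where a whole thing is asked for, a point or a joint stands for the part that bears it (a point fixed in the world has none). Each returns a list of dicts, best first, with "p" (0 to 1); they miss things now and then, are a little off and sometimes report something else, mostly with a low value. They report only what shows in the picture. A call takes as long as a camera call.
- look_for(camera, target): "rect" ([left, top, right, bottom] in pixels, round what is visible of it).
- trace(camera, target): "pixels" (400x640 bool, what is visible of it) and "rect" ([left, top, right, bottom] in pixels, round what is visible of it).
- mark_of(camera, target): "at" ([column, row] in pixels: a listed point, or the origin of a listed thing).
The state is a dict: "time": time; "q": joint angles; "dq": joint speeds; "joint_efforts": joint torques, N m; "tcp_pos": TCP position; "ee_rot": TCP orientation; "contact_force": force on the tool from outside, world axes, zero at the start; "moment": the same for the moment, N m; "grip_width": finger opening in m; "gripper_force": force on a finger pad.
Only numpy, scipy, OpenCV 4.12 (cv2) and the standard library are available. Lean on these libraries where they do the work, as an engineer would, in place of code of your own. Each camera call takes 0.05 s, during which the arm holds its last target. There are 200 camera calls.

## Working session

There is one attempt and no reset: what is moved stays moved. The work goes in short steps, Python scripts to look and compute and a tool call to move; the robot and the scene stay as the last step left them, time stands still between calls to the robot, and variables do not carry over. Pictures are saved under pics/ and viewed, at most 10 in all, crops included, and the job is handed in when it is done.

Besides the shell and the picture viewer there is one more tool, called after "Emit:" as name(argument=value, ...) on one line, values as JSON. move_arm: Moves the arm, as the interface text tells. Its arguments: {"type":"object","properties":{"targets":{"type":"array"}},"required":["targets"]}

```bash
mkdir -p pics; cat > h.py <<'E'
import numpy as np, cv2
from plant import *
def ray(cam,px,z):
    c=get_calibration(cam); T=np.array(c["T"])
    d=T[:3,:3]@np.array([(px[0]-c["cx"])/c["fx"],-(px[1]-c["cy"])/c["fy"],-1.]); o=T[:3,3]
    return o+d*(z-o[2])/d[2]
def save(cam,n):
    p,d=grab_frame(cam); cv2.imwrite(f"pics/{n}.png",p[:,:,::-1]); return p,d
E
python3 - <<'E'
from h import *
c=get_calibration("top");print({k:v for k,v in c.items()})
print(observe()["ee_rot"],observe()["tcp_pos"],pinch_z)
for cam in ("top","side"):
    save(cam,cam+"0")
    for t,z in (("nut_axis",.144),("handle_grip",.131),("lever_tab",.17),("lever_pivot",.144),("fixture",0)):
        for m in mark_of(cam,t)[:2]: print(cam,t,m["p"],np.round(m["at"],1),np.round(ray(cam,m["at"],z),4))
for t in ("holder0","oil","block","spanner","scriber"):
    for m in mark_of("top",t)[:3]: print(t,m["p"],np.round(ray("top",m["at"],0),3))
E
```

```text
{'fx': 471.6472815170316, 'fy': 471.6472815170316, 'cx': 322.7144639324693, 'cy': 198.55074524467688, 'T': array([[-8.57664343e-03,  9.77538498e-01, -2.10582349e-01,
         1.72227346e-01],
       [-9.99961515e-01, -8.77321283e-03,  7.60074365e-07,
        -5.58097554e-03],
       [-1.84674076e-03,  2.10574251e-01,  9.77576122e-01,
         1.60948811e+00],
       [ 0.00000000e+00,  0.00000000e+00,  0.00000000e+00,
         1.00000000e+00]])}
[-1.79897595e+02 -2.07370282e-03  1.55947621e+02] [0.23415238 0.52463138 0.2304754 ] 0.0187
top nut_axis 0.84 [336.5 159.5] [ 0.6168 -0.0513  0.144 ]
top nut_axis 0.39 [213.6 162.3] [0.611  0.3462 0.144 ]
top handle_grip 0.92 [327.2 208.5] [ 0.4581 -0.0196  0.131 ]
top lever_tab 0.6 [338.8 161.8] [ 0.6012 -0.0577  0.17  ]
top lever_pivot 0.88 [332.4 173.1] [ 0.5713 -0.0374  0.144 ]
top fixture 0.96 [333.1 173.3] [ 0.6098 -0.043   0.    ]
top fixture 0.65 [269.2 232.6] [0.4008 0.1794 0.    ]
side nut_axis 0.62 [268.5 189. ] [ 0.6276 -0.0339  0.144 ]
side handle_grip 0.61 [330.  201.6] [ 0.4544 -0.017   0.131 ]
side lever_tab 0.51 [275.  176.1] [ 0.6145 -0.0625  0.17  ]
side lever_pivot 0.69 [288.1 190.6] [ 0.5727 -0.0342  0.144 ]
side fixture 0.65 [276.5 231.2] [ 0.6105 -0.038   0.    ]
holder0 0.77 [0.566 0.47  0.   ]
holder0 0.49 [0.606 0.296 0.   ]
holder0 0.49 [0.664 0.38  0.   ]
oil 0.68 [ 0.665 -0.439  0.   ]
block 0.52 [0.402 0.168 0.   ]
spanner 0.73 [0.658 0.387 0.   ]
spanner 0.56 [ 0.315 -0.203  0.   ]
```

```bash
python3 -c "
import cv2
a=cv2.imread('pics/top0.png')[110:250,200:460];b=cv2.imread('pics/side0.png')
cv2.imwrite('pics/a.png',cv2.resize(a,(780,420),interpolation=cv2.INTER_CUBIC))"
```

```text
(no output)
```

View pics/a.png

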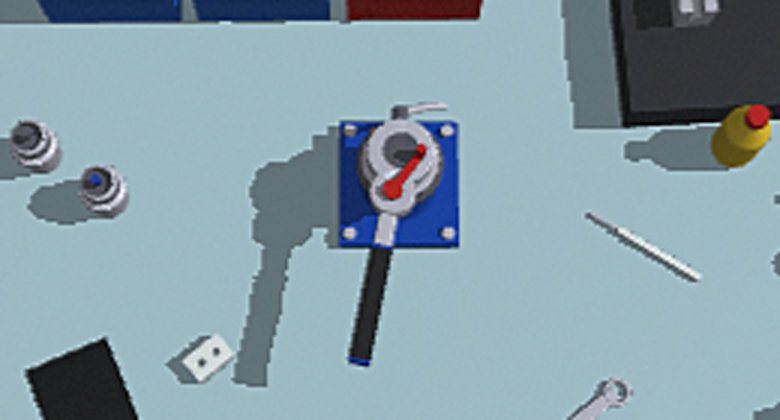

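View pics/side0.png

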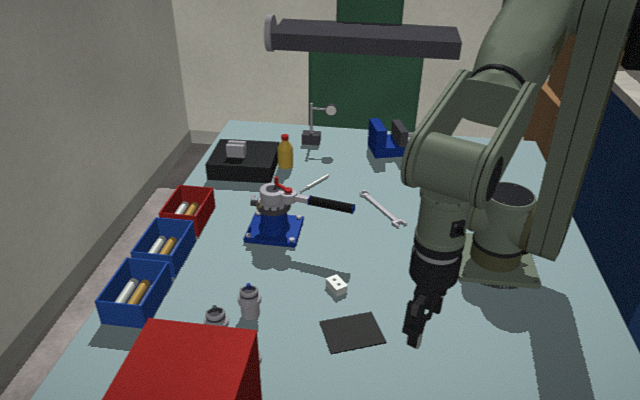

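The crop shows the head at about (333,160) px in the full image, the red tab at (340,160), and the handle running down to (320,231). The space around the handle is clear. Next I'll measure from depth.

```bash
cat >> h.py <<'E'
def cloud(cam,d,m):
    c=get_calibration(cam);T=np.array(c["T"]);v,u=np.nonzero(m&(d>0));D=d[v,u]
    return np.c_[(u-c["cx"])/c["fx"]*D,-(v-c["cy"])/c["fy"]*D,-D]@T[:3,:3].T+T[:3,3]
E
python3 - <<'E'
from h import *
p,d=grab_frame("top"); P=p.astype(int)
box=np.zeros(d.shape,bool); box[140:240,300:360]=1
red=box&(P[...,0]>110)&(P[...,1]<70)
X=cloud("top",d,red); print("red",len(X))
for x in X[np.argsort(X[:,0])]: print(np.round(x,3),end=' ')
c=cloud("top",d,box); g=c[(c[:,2]>.12)&(c[:,2]<.16)]
print("\nlen",len(g))
h=g[(g[:,0]<.52)]; print("handle fit",np.polyfit(h[:,0],h[:,1],1), h.min(0),h.max(0))
k=g[(g[:,0]>.575)]; print("head",k.min(0),k.max(0))
s,ds=grab_frame("side"); b=np.zeros(ds.shape,bool); b[20:60,270:460]=1
B=cloud("side",ds,b); print("beam",np.percentile(B,[5,50,95],axis=0))
E
```

```text
red 67
[ 0.562 -0.029  0.155] [ 0.563 -0.026  0.153] [ 0.563 -0.033  0.151] [ 0.564 -0.036  0.148] [ 0.564 -0.029  0.159] [ 0.565 -0.033  0.157] [ 0.565 -0.023  0.156] [ 0.566 -0.026  0.152] [ 0.567 -0.036  0.151] [ 0.567 -0.039  0.149] [ 0.568 -0.036  0.159] [ 0.568 -0.03   0.158] [ 0.569 -0.026  0.155] [ 0.57  -0.039  0.149] [ 0.571 -0.039  0.16 ] [ 0.571 -0.023  0.147] [ 0.571 -0.033  0.146] [ 0.572 -0.026  0.156] [ 0.572 -0.036  0.155] [ 0.573 -0.023  0.153] [ 0.573 -0.03   0.151] [ 0.574 -0.033  0.148] [ 0.575 -0.03   0.157] [ 0.576 -0.036  0.153] [ 0.576 -0.039  0.152] [ 0.576 -0.026  0.152] [ 0.577 -0.023  0.151] [ 0.577 -0.033  0.15 ] [ 0.578 -0.026  0.156] [ 0.579 -0.039  0.155] [ 0.579 -0.036  0.153] [ 0.579 -0.033  0.153] [ 0.579 -0.043  0.152] [ 0.58  -0.03   0.151] [ 0.582 -0.036  0.154] [ 0.583 -0.039  0.152] [ 0.583 -0.046  0.149] [ 0.584 -0.043  0.147] [ 0.586 -0.043  0.153] [ 0.586 -0.046  0.15 ] [ 0.587 -0.039  0.15 ] [ 0.588 -0.049  0.157] [ 0.589 -0.039  0.153] [ 0.589 -0.046  0.152] [ 0.589 -0.043  0.152] [ 0.591 -0.046  0.158] [ 0.592 -0.049  0.155] [ 0.593 -0.043  0.149] [ 0.594 -0.052  0.149] [ 0.596 -0.052  0.153] [ 0.596 -0.046  0.151] [ 0.597 -0.056  0.15 ] [ 0.597 -0.049  0.161] [ 0.597 -0.049  0.148] [ 0.598 -0.056  0.156] [ 0.599 -0.052  0.152] [ 0.601 -0.052  0.156] [ 0.603 -0.056  0.151] [ 0.606 -0.059  0.141] [ 0.607 -0.062  0.172] [ 0.607 -0.065  0.169] [ 0.608 -0.065  0.157] [ 0.609 -0.058  0.173] [ 0.61  -0.065  0.171] [ 0.612 -0.062  0.165] [ 0.614 -0.062  0.171] [ 0.614 -0.059  0.169] 
len 918
handle fit [-0.20313441  0.08546691] [ 0.38479904 -0.02919665  0.12503948] [0.5196775  0.01641821 0.15033555]
head [ 0.57513204 -0.07573622  0.12184325] [ 0.65019633 -0.00423615  0.1575586 ]
beam [[ 0.03894426 -2.03516163 -0.00316798]
 [ 0.45389997 -1.37509412  0.21115804]
 [ 0.90017691 -1.30948964  0.23316443]]
```

Emit:
move_arm(targets=[{"yaw": -0.11,"hand": -1},{"yaw": -0.11,"hand": -1},{"x": -2.69,"y": -2.99,"hand": -1},{"x": -2.69,"y": -2.99,"hand": -1},{"x": -2.69,"y": -2.99,"hand": -1},{"x": -2.69,"y": -2.99,"hand": -1},{"x": -2.69,"y": -2.99,"hand": -1},{"x": -2.69,"y": -2.99,"hand": -1},{"x": -2.69,"y": -2.99,"hand": -1},{"x": -2.69,"y": -2.99,"hand": -1},{"x": -2.69,"y": -2.99,"hand": -1},{"x": -2.69,"y": -2.99,"hand": -1},{"x": -2.69,"y": -2.99,"hand": -1},{"x": -2.69,"y": -2.99,"hand": -1},{"x": -2.69,"y": -2.99,"hand": -1},{"x": -2.69,"y": -2.99,"hand": -1},{"x": -2.69,"y": -2.99,"hand": -1},{"x": -2.69,"y": -2.99,"hand": -1},{"x": -2.69,"y": -2.99,"hand": -1},{"x": -2.69,"y": -2.99,"hand": -1}])

```text
invalid input at $.targets[0]: expected keys x, y, z, yaw, hand
```

Emit:
move_arm(targets=[{"x": 0,"y": 0,"z": 0,"yaw": -0.11,"hand": -1},{"x": 0,"y": 0,"z": 0,"yaw": -0.11,"hand": -1},{"x": -2.69,"y": -2.99,"z": 0,"yaw": 0,"hand": -1},{"x": -2.69,"y": -2.99,"z": 0,"yaw": 0,"hand": -1},{"x": -2.69,"y": -2.99,"z": 0,"yaw": 0,"hand": -1},{"x": -2.69,"y": -2.99,"z": 0,"yaw": 0,"hand": -1},{"x": -2.69,"y": -2.99,"z": 0,"yaw": 0,"hand": -1},{"x": -2.69,"y": -2.99,"z": 0,"yaw": 0,"hand": -1},{"x": -2.69,"y": -2.99,"z": 0,"yaw": 0,"hand": -1},{"x": -2.69,"y": -2.99,"z": 0,"yaw": 0,"hand": -1},{"x": -2.69,"y": -2.99,"z": 0,"yaw": 0,"hand": -1},{"x": -2.69,"y": -2.99,"z": 0,"yaw": 0,"hand": -1},{"x": -2.69,"y": -2.99,"z": 0,"yaw": 0,"hand": -1},{"x": -2.69,"y": -2.99,"z": 0,"yaw": 0,"hand": -1},{"x": -2.69,"y": -2.99,"z": 0,"yaw": 0,"hand": -1},{"x": -2.69,"y": -2.99,"z": 0,"yaw": 0,"hand": -1},{"x": -2.69,"y": -2.99,"z": 0,"yaw": 0,"hand": -1},{"x": -2.69,"y": -2.99,"z": 0,"yaw": 0,"hand": -1},{"x": -2.69,"y": -2.99,"z": 0,"yaw": 0,"hand": -1},{"x": -2.69,"y": -2.99,"z": 0,"yaw": 0,"hand": -1}])

```text
time: 2.62
tcp_pos: [0.6028, -0.1005, 0.2314]
ee_rot: [180.0, 0.0, 168.5]
contact_force: [1.6, 0.5, 0.7]
grip_width: -0.0
gripper_force: 0.0
```

Emit:
move_arm(targets=[{"x": 0,"y": 0,"z": 2.5,"yaw": 0,"hand": -1},{"x": 0,"y": 0,"z": 2.5,"yaw": 0,"hand": -1},{"x": 0,"y": 0,"z": 2.3,"yaw": 0,"hand": -1},{"x": 0,"y": 0,"z": 0,"yaw": 0,"hand": -1}])

```text
time: 2.95
tcp_pos: [0.5991, -0.0984, 0.1533]
ee_rot: [-180.0, -0.6, 168.5]
contact_force: [-0.6, 0.2, -0.9]
grip_width: -0.0001
gripper_force: 0.0
```

```bash
python3 - <<'E'
from h import *
p,d=grab_frame("side"); q,e=grab_frame("top")
a=cv2.resize(p[140:240,220:360],(560,400),interpolation=cv2.INTER_CUBIC)
cv2.imwrite("pics/b.png",a[:,:,::-1]); print(observe()["tcp_pos"],observe()["contact_force"])
E
```

```text
[ 0.60199294 -0.09848461  0.15810677] [0.46685684 0.12110917 0.58262632]
```

View pics/b.png

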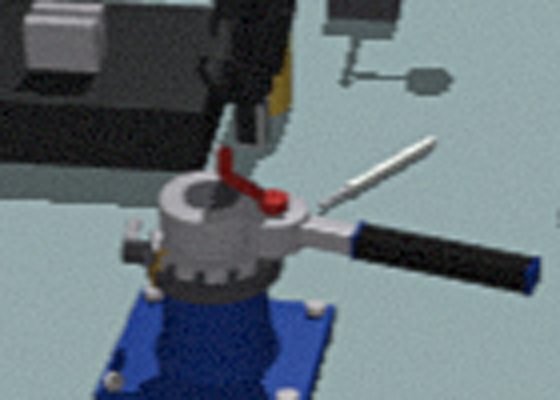

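The shut fingertips are at crop (250,130), just behind the tab at (225,165), which is on the right side for the push.

Emit:
move_arm(targets=[{"x": 0,"y": 1,"z": 0,"yaw": 0,"hand": -1},{"x": 0,"y": 0.8,"z": 0,"yaw": 0,"hand": -1},{"x": 0,"y": 0.5,"z": 0,"yaw": 0,"hand": -1},{"x": 0,"y": 0.5,"z": 0,"yaw": 0,"hand": -1},{"x": 0,"y": 0.5,"z": 0,"yaw": 0,"hand": -1},{"x": 0,"y": 0.5,"z": 0,"yaw": 0,"hand": -1},{"x": 0,"y": 0.5,"z": 0,"yaw": 0,"hand": -1},{"x": 0,"y": 0.5,"z": 0,"yaw": 0,"hand": -1},{"x": 0,"y": 0.5,"z": 0,"yaw": 0,"hand": -1},{"x": 0,"y": 0.5,"z": 0,"yaw": 0,"hand": -1},{"x": 0,"y": 0,"z": 0,"yaw": 0,"hand": -1}])

```text
time: 3.97
tcp_pos: [0.6136, -0.0404, 0.1581]
ee_rot: [180.0, -0.0, 168.6]
contact_force: [-0.4, -0.4, 0.2]
grip_width: -0.0001
gripper_force: 0.0
```

```bash
python3 - <<'E'
from h import *
p,d=grab_frame("side"); q,e=grab_frame("top")
a=cv2.resize(p[140:240,220:360],(560,400),interpolation=cv2.INTER_CUBIC)
cv2.imwrite("pics/c.png",a[:,:,::-1]); print(observe()["tcp_pos"],observe()["contact_force"])
E
```

```text
[ 0.61350862 -0.04135628  0.15811722] [ 0.17299427 -0.34461922 -0.30632108]
```

View pics/c.png

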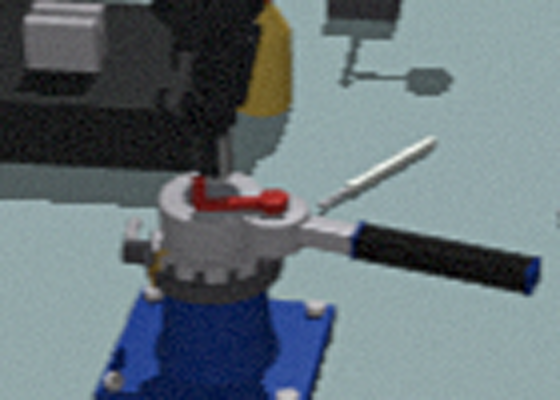

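The lever has flipped: the tab is now at crop (198,190), with no force on the tool. I'll raise, move above the grip with the fingers open, and check the angle.

Emit:
move_arm(targets=[{"x": 0,"y": -0.5,"z": -1,"yaw": 0,"hand": -1},{"x": 0,"y": 0,"z": -3,"yaw": 0,"hand": -1},{"x": 0,"y": 0,"z": -2,"yaw": 0,"hand": -1},{"x": 4,"y": 0,"z": 0,"yaw": 0,"hand": 1},{"x": 4,"y": 0,"z": 0,"yaw": 0,"hand": 1},{"x": 4,"y": 0,"z": 0,"yaw": 0,"hand": 1},{"x": 4,"y": 0.5,"z": 0,"yaw": 0,"hand": 1},{"x": 0.5,"y": 0.2,"z": 0,"yaw": 0,"hand": 1},{"x": 0,"y": 0,"z": 0,"yaw": 0,"hand": 1},{"x": 0,"y": 0,"z": 0,"yaw": 0,"hand": 1}])

```text
time: 4.9
tcp_pos: [0.4534, -0.0074, 0.2195]
ee_rot: [180.0, 0.2, 168.6]
contact_force: [0.9, 0.3, -0.2]
grip_width: 0.0831
gripper_force: 0.0
```

```bash
cat >> h.py <<'E'
def lever():
    p,d=grab_frame("top"); P=p.astype(int)
    b=np.zeros(d.shape,bool); b[140:190,310:355]=1
    X=cloud("top",d,b&(P[...,0]>110)&(P[...,1]<70)); t=X[X[:,2]>.163]
    print("tab",len(t),t.mean(0) if len(t) else 0,"red",len(X))
    for m in mark_of("top","lever_tab")[:1]+mark_of("side","lever_tab")[:0]: print(m["p"],ray("top",m["at"],.17))
    return p,d
E
python3 - <<'E'
from h import *
p,d=lever(); o=observe(); print(o["tcp_pos"],o["grip_width"])
a=np.vstack([cv2.resize(p[140:240,260:400],(560,400),interpolation=cv2.INTER_CUBIC)])
cv2.imwrite("pics/d.png",a[:,:,::-1])
E
```

```text
tab 6 [ 0.6177185  -0.01931104  0.1709454 ] red 13
0.55 [0.5251564 0.4178575 0.17     ]
[ 0.45396838 -0.00745791  0.21856595] 0.08553113461592005
```

View pics/d.png

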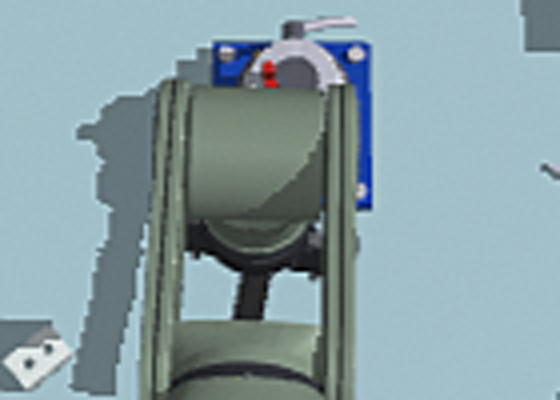

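Tab is at (0.618,-0.019), which puts the lever at about 0.9 rad (loosen). Next: descend around the grip, half close, and swing clockwise.

Emit:
move_arm(targets=[{"x": 0,"y": 0,"z": 2.5,"yaw": 0,"hand": 1},{"x": 0,"y": 0,"z": 2.5,"yaw": 0,"hand": 1},{"x": 0,"y": 0,"z": 2.5,"yaw": 0,"hand": 1},{"x": 0,"y": 0,"z": 2.5,"yaw": 0,"hand": 1},{"x": 0,"y": 0,"z": 0,"yaw": 0,"hand": -0.1},{"x": 0,"y": 0,"z": 0,"yaw": 0,"hand": -0.1},{"x": 0,"y": 0,"z": 0,"yaw": 0,"hand": -0.1},{"x": 0,"y": 0,"z": 0,"yaw": 0,"hand": -0.1}])

```text
time: 5.72
tcp_pos: [0.454, -0.0071, 0.1197]
ee_rot: [180.0, 0.2, 168.5]
contact_force: [-0.0, 0.9, -0.0]
grip_width: 0.0396
gripper_force: 0.0
```

Emit:
move_arm(targets=[{"x": -0.04,"y": 1.15,"z": 0,"yaw": 0.07,"hand": -0.1},{"x": -0.04,"y": 1.15,"z": 0,"yaw": 0.07,"hand": -0.1},{"x": -0.04,"y": 1.15,"z": 0,"yaw": 0.07,"hand": -0.1},{"x": -0.04,"y": 1.15,"z": 0,"yaw": 0.07,"hand": -0.1},{"x": -0.04,"y": 1.15,"z": 0,"yaw": 0.07,"hand": -0.1},{"x": -0.04,"y": 1.15,"z": 0,"yaw": 0.07,"hand": -0.1},{"x": -0.04,"y": 1.15,"z": 0,"yaw": 0.07,"hand": -0.1},{"x": -0.04,"y": 1.15,"z": 0,"yaw": 0.07,"hand": -0.1},{"x": 0,"y": 0,"z": 0,"yaw": 0,"hand": -0.1},{"x": 0,"y": 0,"z": 0,"yaw": 0,"hand": -0.1}])

```text
time: 6.55
tcp_pos: [0.495, 0.0739, 0.1194]
ee_rot: [179.9, 0.1, 136.6]
contact_force: [-0.5, -0.2, -0.9]
grip_width: 0.0383
gripper_force: 0.0
```

```bash
python3 - <<'E'
from h import *
o=observe(); print(o["time"],o["tcp_pos"],o["ee_rot"],o["contact_force"],o["grip_width"])
p,d=grab_frame("side")
cv2.imwrite("pics/e.png",cv2.resize(p[140:240,220:400],(720,400),interpolation=cv2.INTER_CUBIC)[:,:,::-1])
E
```

```text
6.55 [0.49503092 0.07391418 0.11939775] [1.79898055e+02 8.22907282e-02 1.36611600e+02] [-0.46204975 -0.18018058 -0.87438061] 0.03828597135824464
```

View pics/e.png

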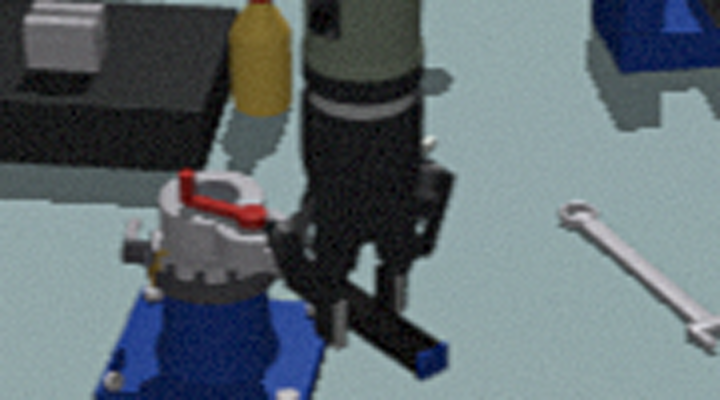

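The handle has swung about 30° clockwise and the lever is still on loosen (tab at crop (187,183)). Now pull counter-clockwise.

Emit:
move_arm(targets=[{"x": -0.03,"y": -1.07,"z": 0,"yaw": -0.06,"hand": -0.1},{"x": -0.03,"y": -1.07,"z": 0,"yaw": -0.06,"hand": -0.1},{"x": -0.03,"y": -1.07,"z": 0,"yaw": -0.06,"hand": -0.1},{"x": -0.03,"y": -1.07,"z": 0,"yaw": -0.06,"hand": -0.1},{"x": -0.03,"y": -1.07,"z": 0,"yaw": -0.06,"hand": -0.1},{"x": -0.03,"y": -1.07,"z": 0,"yaw": -0.06,"hand": -0.1},{"x": -0.03,"y": -1.07,"z": 0,"yaw": -0.06,"hand": -0.1},{"x": -0.03,"y": -1.07,"z": 0,"yaw": -0.06,"hand": -0.1},{"x": -0.03,"y": -1.07,"z": 0,"yaw": -0.06,"hand": -0.1},{"x": -0.03,"y": -1.07,"z": 0,"yaw": -0.06,"hand": -0.1},{"x": -0.03,"y": -1.07,"z": 0,"yaw": -0.06,"hand": -0.1},{"x": -0.03,"y": -1.07,"z": 0,"yaw": -0.06,"hand": -0.1},{"x": -0.03,"y": -1.07,"z": 0,"yaw": -0.06,"hand": -0.1},{"x": -0.03,"y": -1.07,"z": 0,"yaw": -0.06,"hand": -0.1},{"x": -0.03,"y": -1.07,"z": 0,"yaw": -0.06,"hand": -0.1},{"x": -0.03,"y": -1.07,"z": 0,"yaw": -0.06,"hand": -0.1}])

```text
time: 7.93
tcp_pos: [0.4493, -0.084, 0.1192]
ee_rot: [179.9, 0.2, -168.4]
contact_force: [3.0, 8.0, 0.0]
grip_width: 0.0387
gripper_force: 3.2
```

```bash
python3 - <<'E'
from h import *
o=observe(); print(o["q"],o["tcp_pos"],o["ee_rot"],o["contact_force"])
v=np.array(o["tcp_pos"])[:2]-[.613,-.039]; print(np.hypot(*v),np.degrees(np.arctan2(v[1],v[0])))
E
```

```text
[ -12.18758201   14.0093051   114.07329601    0.27551409   51.74514296
 -113.93829007] [ 0.4492917  -0.08404359  0.11916168] [ 179.87155228    0.24513692 -168.41982915] [2.96158342 7.95917128 0.03765248]
0.16979202967038665 -164.61600360653546
```

Emit:
move_arm(targets=[{"x": -0.1,"y": -1.07,"z": 0,"yaw": -0.04,"hand": -0.1},{"x": -0.1,"y": -1.07,"z": 0,"yaw": -0.04,"hand": -0.1},{"x": -0.15,"y": -1.07,"z": 0,"yaw": -0.04,"hand": -0.1},{"x": -0.15,"y": -1.07,"z": 0,"yaw": -0.04,"hand": -0.1},{"x": -0.2,"y": -1.07,"z": 0,"yaw": -0.04,"hand": -0.1},{"x": -0.2,"y": -1.07,"z": 0,"yaw": -0.04,"hand": -0.1},{"x": -0.25,"y": -1.07,"z": 0,"yaw": -0.04,"hand": -0.1},{"x": -0.25,"y": -1.07,"z": 0,"yaw": -0.04,"hand": -0.1},{"x": 0,"y": 0,"z": 0,"yaw": 0,"hand": -0.1},{"x": 0,"y": 0,"z": 0,"yaw": 0,"hand": -0.1},{"x": 0,"y": 0,"z": 0,"yaw": 0,"hand": -0.1}])

```text
time: 8.85
tcp_pos: [0.4881, -0.1596, 0.1182]
ee_rot: [179.9, -0.1, -150.2]
contact_force: [-5.8, 0.4, 0.7]
grip_width: 0.0386
gripper_force: 2.0
```

```bash
python3 - <<'E'
from h import *
o=observe(); print(o["q"],o["tcp_pos"],o["ee_rot"],o["contact_force"])
v=np.array(o["tcp_pos"])[:2]-[.613,-.039]; print(np.hypot(*v),np.degrees(np.arctan2(v[1],v[0])))
p,d=grab_frame("side")
cv2.imwrite("pics/f.png",cv2.resize(p[140:240,220:400],(720,400),interpolation=cv2.INTER_CUBIC)[:,:,::-1])
E
```

```text
[-1.93842654e+01  1.87864209e+01  1.06969004e+02 -4.06566068e-03
  5.43982956e+01 -1.39164491e+02] [ 0.48811597 -0.15957051  0.11815894] [ 1.79885854e+02 -1.03012711e-01 -1.50217301e+02] [-5.80658048  0.38937942  0.65216872]
0.1735893735860616 -136.0067893638158
```

View pics/f.png

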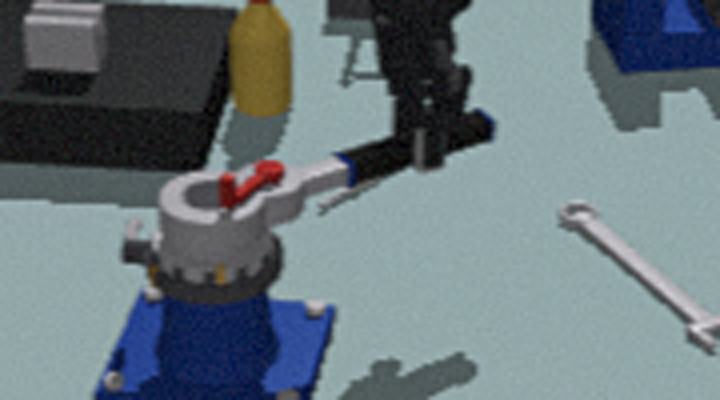

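The nut's yellow mark is now at crop (221,272) and the collar mark at (152,272). I'll work out the nut angle from them.

```bash
python3 - <<'E'
from h import *
N=np.array([.613,-.039])
c=get_calibration("side");T=np.array(c["T"])
for name,u,v,z,r in (("nut",275.3,208,.108,.043),("collar",258,209,.095,.04)):
    d=T[:3,:3]@np.array([(u-c["cx"])/c["fx"],-(v-c["cy"])/c["fy"],-1.]);o=T[:3,3]
    # intersect with cylinder about N
    a=d[:2]@d[:2];b=2*d[:2]@(o[:2]-N);e=(o[:2]-N)@(o[:2]-N)-r*r
    D=b*b-4*a*e; s=(-b-np.sqrt(max(D,0)))/2/a; P=o+s*d
    print(name,D>0,P,np.degrees(np.arctan2(P[1]-N[1],P[0]-N[0])))
from h import save
p,d=grab_frame("side"); P=p.astype(int)
m=(P[...,0]-P[...,2]>50)&(P[...,1]-P[...,2]>25); m[:195]=0;m[220:]=0;m[:,:250]=0;m[:,300:]=0
print([(u,v,P[v,u].tolist()) for v,u in np.argwhere(m)])
E
```

```text
nut True [0.60192628 0.00254964 0.10759966] 104.92345016201557
collar False [ 0.65865799 -0.02639631  0.07971939] 15.431940855105129
[(np.int64(258), np.int64(207), [87, 71, 33]), (np.int64(275), np.int64(207), [110, 92, 55]), (np.int64(274), np.int64(208), [100, 84, 45]), (np.int64(275), np.int64(208), [115, 95, 47]), (np.int64(274), np.int64(209), [107, 85, 48]), (np.int64(275), np.int64(209), [118, 96, 47]), (np.int64(275), np.int64(210), [121, 99, 50])]
```

Nut is at least ~0.96 rad loose: ratchet travel of about 1.4 rad less at most 0.44 of play, and the marks agree. Release and withdraw.

Emit:
move_arm(targets=[{"x": 0,"y": 0,"z": 0,"yaw": 0,"hand": 0.9},{"x": 0,"y": 0,"z": 0,"yaw": 0,"hand": 0.9},{"x": 0,"y": 0,"z": 0,"yaw": 0,"hand": 0.9},{"x": 0,"y": 0,"z": 0,"yaw": 0,"hand": 0.9},{"x": 0,"y": 0,"z": 0,"yaw": 0,"hand": 0.9},{"x": 0,"y": 0,"z": -1.5,"yaw": 0,"hand": 0.9},{"x": 0,"y": 0,"z": -2.5,"yaw": 0,"hand": 0.9},{"x": 0,"y": 0,"z": -3,"yaw": 0,"hand": 0.9},{"x": 0,"y": 0,"z": -3,"yaw": 0,"hand": 0.9},{"x": 3,"y": -3,"z": -1,"yaw": 0,"hand": 0.9},{"x": 3,"y": -3,"z": 0,"yaw": 0,"hand": 0.9},{"x": 3,"y": -3,"z": 0,"yaw": 0,"hand": 0.9},{"x": 0,"y": 0,"z": 0,"yaw": 0,"hand": 0.9},{"x": 0,"y": 0,"z": 0,"yaw": 0,"hand": 0.9},{"x": 0,"y": 0,"z": 0,"yaw": 0,"hand": 0.9}])

```text
time: 10.2
tcp_pos: [0.4675, -0.2596, 0.2272]
ee_rot: [-179.0, -1.4, -152.1]
contact_force: [-0.9, -0.0, -0.5]
grip_width: 0.0813
gripper_force: 0.0
```

```bash
python3 - <<'E'
from h import *
o=observe(); print(o["tcp_pos"],o["contact_force"],o["grip_width"])
p,d=grab_frame("side"); q,e=grab_frame("top")
a=np.hstack([cv2.resize(x,(400,400),interpolation=cv2.INTER_CUBIC) for x in (p[140:240,230:330],q[130:230,280:380])])
cv2.imwrite("pics/g.png",a[:,:,::-1])
E
```

```text
[ 0.46752402 -0.25956066  0.22719055] [-0.94720385 -0.01417831 -0.47939905] 0.08131330108930401
```

View pics/g.png

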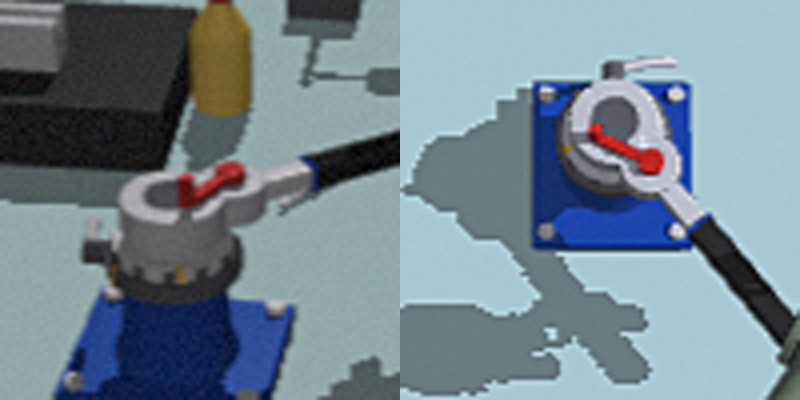

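The top view shows the lever on the left (loosen), with its tab at (597,131) and pivot at (652,160). The nut mark at (567,148) is about 60° from the collar mark, and the gripper is clear of everything.

```bash
python3 -c "
from plant import finish_job
print(finish_job())"
```

```text
the job is handed in; nothing more can be done
None
```

I handed the job in: the lever was flipped to loosen, the handle swung about 30° clockwise, and the nut pulled loose by about 60° (at least an eighth of a turn) by my camera estimate. The gripper is clear of everything; I saw nothing else on the bench move but didn't measure it, and the hand-in returned no verdict.

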